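Park the red transit pin of a slide scanner

TASK

Make the slide scanner ready for its first run: draw the red-handled transit pin straight up out of its bore and park it in the open notch of the yellow fork on the scanner's side, so that it hangs upright by its collar, well inside the notch, with the shank between the prongs. Lower it in rather than dropping it, let go, and leave the blue-handled pin in its bore and the brown bottle standing where it is.

Things in the scene. Friction and masses are not known exactly. Their poses are not given: they have to be found in the camera images.
- pin_red: Transit pin loose in either of the scanner's two 15 mm bores. Red round handle 24 mm wide, 44 tall; below, a steel collar 46 mm wide, 6 thick; steel shank 12 mm thick, 40 long; about 0.14 kg. Origin: centre of the collar's underside, z up the pin: handle 6 to 50 mm above it, shank to 40 below. The collar lies on a 56 mm square block, 75 mm above the bench; lifting 40 mm frees it. Any grip yaw.
- pin_blue: Locating pin, the same shape and size with a blue handle, in the other bore, 150 mm from the red one. Must stay. Same origin and axes.
- notch (a point): Parking notch of the white scanner (fixed, 200 x 260 mm, 30 high): gap of 24 mm between two yellow prongs (23 wide, 8 thick, tops 75 mm above bench), open above, below and outwards. Point: mid-gap at the prongs' top level, 23 mm from the closed end, 40 from the open end; the pin's origin goes here. z up, y outwards, x across. Bores at x -35, y -90 and -240 mm. Only pins rise above the prongs.
- bottle: Brown reagent jar with a white cap, 56 mm in diameter and 110 mm tall, standing loose on the bench on the scanner's other side from the notch. Must be left alone. Origin: centre of its underside, z up.

How it is judged:
By the outcome, as a careful person would: the job done as asked, in the order asked, and still so for the second after the job is handed in, with the robot touching nothing.
It also fails if it takes over 35 s, if anything falls off the work surface, if the arm or the gripper's body presses on something with over 40 N, if the wrist force passes 120 N, or if a joint passes its speed limit or range.

ROBOT

A 7-joint arm with a two-finger parallel gripper is mounted at the origin on the work surface. World frame = base frame: x ahead of the robot, y to its left, z up, the work surface at z = 0. Lengths are in m, angles in rad, forces in N, time in s.
With the tool pointing down it reaches from about 0.35 to 0.9 m from the base axis. Payload 19.9 kg.
Tool frame: the origin (TCP) lies midway between the tips of the shut fingers; the grasp point (between the pads) lies 19 mm behind it (manip.grip_point_offset is the distance from the TCP to the grasp point, in m); z points along the fingers, y is the line along which they close (so a half turn about z gives the same grasp; the last joint's range is limited). The gripper opens to 85 mm and grips with 20 to 120 N. Pads are 22 mm wide; open, the fingers measure 114 mm over their backs; the gripper's body (76 mm by 85 mm) begins 54 mm behind the grasp point. The pads swing forward as they close: fully open they stand 13 mm farther back than shut.
Start: joints at [-0.042, 0.417, -0.01, 1.614, 0.005, 1.111, -0.053], TCP at [0.625, 0, 0.231] pointing down, gripper open.
Joint ranges: [-2.81, 2.81], [-0.39, 2.02], [-1.27, 1.25], [0.06, 2.57], [-1.19, 4.33], [0.19, 2], [-2.82, 2.82]. Speed limits (rad/s): [1.89, 1.89, 2.39, 2.39, 3.01, 3.01, 3.01].

INTERFACE

Orientations are given as a 3x3 rotation matrix whose columns are the frame's x, y, z axes.
In Python, from bench import manip gives the robot as it stands. The module is installed in compiled form; this text tells all that it offers.
- The arm moves only by the tool servo_tool, never from a script. Its argument "plan" is one flat list of numbers, 6 for each row, row after row: the shift along the tool's x, y, z scaled (see below), then the turn, a rotation vector about the tool's x, y, z scaled (see below). A call has 1 to 12 rows; each row shifts and turns the commanded pose from where the row before left it, along the tool's axes as they then stand; what a row does not reach is not made up. The controller multiplies each number of a shift by 40 mm and each number of a turn by 0.1 rad. A row lasts 1/12 s, in which the tool goes at most 41.7 mm and 7.16 degrees, less where a joint would pass 70% of its speed; a pose out of reach is approached as far as the arm can. A call with a number of a shift or a turn outside -1 to 1 is refused whole. A call with a gripper value outside its range is refused whole. "claw" is the closure in counts, from 0 (fully open) to 255 (shut), set as the call begins (left out, the last holds). The fingers move at their own pace and stop on an object; "grip_force" is the grip in N (left out, the last holds). Time passes only in rows, so rows that do not move let the fingers close. It gives the time, the measured TCP pose, the force, the opening and the grip force at its end, in the units of the state.
- manip.get_state(): the state, without advancing time (a new reading comes with each control period).
- manip.camera(name): name is "scene" or "side" or "wrist"; returns the picture (400x640x3 uint8, red, green, blue); there is no depth.
- manip.calibration(name): a dict with "camera_matrix" (3x3 intrinsics, pixels), "position" and "rotation" of the camera in the world; the wrist camera has in their place "T_tool_cam" (4x4, takes a point from camera to tool coordinates, whose origin is the TCP and whose axes are the flange's). Camera axes: x right, y down, z forward; pixel columns grow to the right and rows downward; lengths in m; the calibration is good to about 2 mm. The wrist camera is an equidistant fisheye: a pixel r from the principal point sees the ray r / f radians off the axis. A picture is of the moment at which its call begins: read the wrist's pose just before it. calibration takes no time and is no camera call.
- manip.hand_in(): hands the job in; it is judged then, once.
The state is a dict: "time_s": time; "joint_pos": joint angles; "qvel": joint speeds; "tau": joint torques, N m; "position": TCP position; "tool_rot": TCP orientation; "force": force on the tool from outside, world axes, zero at the start; "ft_torque": the same for the moment, N m; "width": opening from 0.0 (shut) to 1.0 (fully open); "finger_force": force on a finger pad.
Only numpy, scipy, OpenCV 4.12 (cv2) and the standard library are available. Lean on these libraries where they do the work, as an engineer would, in place of code of your own. Each camera call takes 0.05 s, during which the arm holds its last target. There are 200 camera calls.

## Working session

There is one attempt and no reset: what is moved stays moved. The work goes in short steps, Python scripts to look and compute and a tool call to move; the robot and the scene stay as the last step left them, time stands still between calls to the robot, and variables do not carry over. Pictures are saved under pics/ and viewed, at most 10 in all, crops included, and the job is handed in when it is done.

Besides the shell and the picture viewer there is one more tool, called as name(argument=value, ...) on one line, values as JSON. servo_tool: Moves the arm, as the interface text tells. Shifts and turns lie within -1 to 1; 1 stands for 40 mm of shift or 0.1 rad of turn. Its arguments: {"type":"object","properties":{"plan":{"type":"array","items":{"type":"number"}},"claw":{"type":"number"},"grip_force":{"type":"number"}},"required":["plan"]}

```bash
mkdir -p pics
python3 - <<'E'
from bench import manip
import cv2,numpy as np
s=manip.get_state();print(s['time_s'],s['position'],s['tool_rot'],s['width'])
for n in ['scene','side','wrist']:
    im=manip.camera(n);cv2.imwrite(f'pics/{n}0.png',im[:,:,::-1]);print(n,manip.calibration(n))
a=[cv2.imread(f'pics/{n}0.png') for n in ['scene','side','wrist']]
E
```

```text
0.0 [6.24651269e-01 1.56059960e-05 2.30673542e-01] [[ 7.91460846e-06  9.99999273e-01 -1.20566585e-03]
 [ 9.99999997e-01 -8.00193520e-06 -7.24254883e-05]
 [-7.24350834e-05 -1.20566528e-03 -9.99999271e-01]] 0.9977815591262541
scene {'camera_matrix': array([[457.12003563,   0.        , 313.93618377],
       [  0.        , 457.12003563, 203.34967646],
       [  0.        ,   0.        ,   1.        ]]), 'position': array([ 1.0561968 , -0.01161097,  0.74843172]), 'rotation': array([[ 0.02201084,  0.81320539, -0.58156042],
       [ 0.99974754, -0.02052989,  0.00913107],
       [-0.00451394, -0.58161458, -0.81345197]])}
side {'camera_matrix': array([[393.83168795,   0.        , 319.90570453],
       [  0.        , 393.83168795, 202.31586951],
       [  0.        ,   0.        ,   1.        ]]), 'position': array([ 0.435705  , -0.51998809,  0.47075693]), 'rotation': array([[ 0.94824809, -0.20296217,  0.24419648],
       [-0.31689678, -0.55634096,  0.76815439],
       [-0.02004978, -0.80578601, -0.59186731]])}
wrist {'camera_matrix': array([[309.70691629,   0.        , 315.81752956],
       [  0.        , 309.70691629, 202.14618281],
       [  0.        ,   0.        ,   1.        ]]), 'T_tool_cam': array([[ 1.06638774e-04, -9.57462021e-01, -2.88559294e-01,
         7.39720693e-02],
       [ 9.99999797e-01, -7.91202345e-05,  6.32082821e-04,
        -5.18013754e-04],
       [-6.28026174e-04, -2.88559303e-01,  9.57461819e-01,
        -1.42185936e-01],
       [ 0.00000000e+00,  0.00000000e+00,  0.00000000e+00,
         1.00000000e+00]])}
```

View pics/scene0.png

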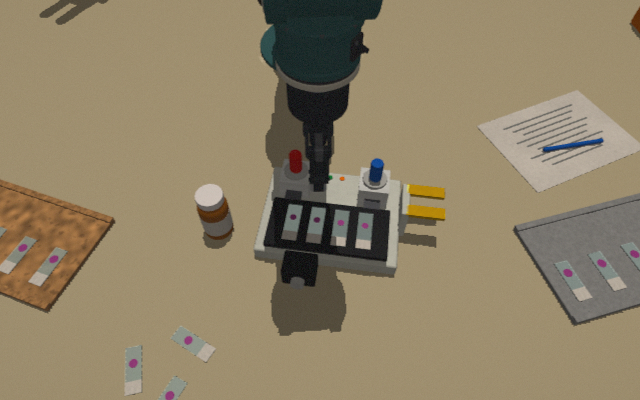

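View pics/side0.png

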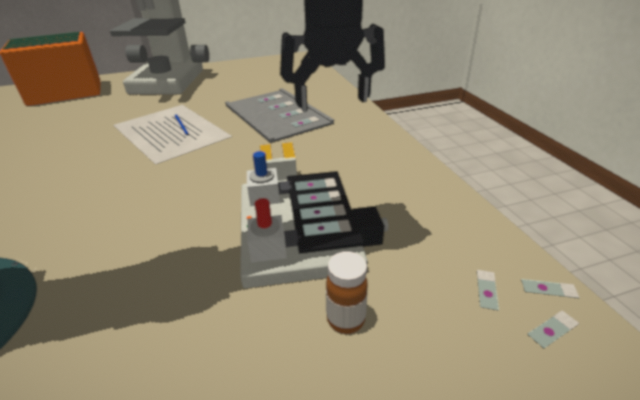

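View pics/wrist0.png

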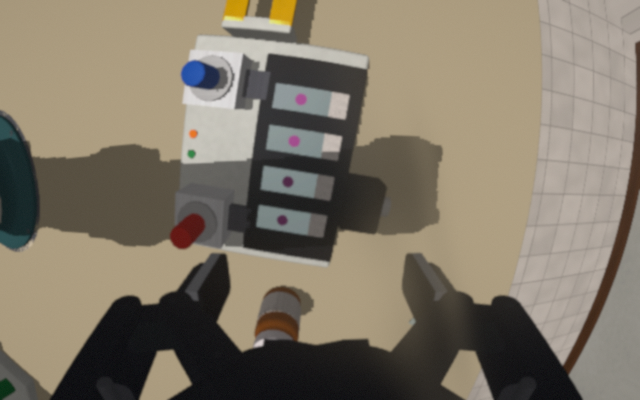

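The scene view has the red pin at (295,161), the blue pin at (376,170), the yellow prongs at about (427,202) and the bottle at (213,212). The wrist view has red at (186,231), blue at (198,74) and the prongs cut off at the top edge. Next I triangulate the handles from the colour masks.

```bash
cat > h.py <<'E'
from bench import manip
import cv2,numpy as np
HS={'red':[(0,150,40,6,255,255),(174,150,40,180,255,255)],'blue':[(105,150,40,125,255,255)],'yel':[(18,180,90,30,255,255)]}
def blobs(im,c,amin=60):
    h=cv2.cvtColor(im,cv2.COLOR_BGR2HSV);m=sum(cv2.inRange(h,r[:3],r[3:]) for r in HS[c])
    n,l,st,ce=cv2.connectedComponentsWithStats(m)
    return [(ce[i],st[i],(l==i).astype(np.uint8)) for i in range(1,n) if st[i,4]>=amin]
def ray(name,px,state):
    c=manip.calibration(name);K=c['camera_matrix'];d=np.array([(px[0]-K[0,2])/K[0,0],(px[1]-K[1,2])/K[1,1],1])
    if name!='wrist': d=c['rotation']@d;o=np.array(c['position'])
    else:
        r=np.hypot(d[0],d[1]);d=np.array([d[0]/r*np.sin(r),d[1]/r*np.sin(r),np.cos(r)])
        T=c['T_tool_cam'];R=np.array(state['tool_rot']);o=R@T[:3,3]+state['position'];d=R@T[:3,:3]@d
    return o,d/np.linalg.norm(d)
def onz(od,z): o,d=od;return o+d*(z-o[2])/d[2]
def tri(rs):
    A=sum(np.eye(3)-np.outer(d,d) for o,d in rs);b=sum((np.eye(3)-np.outer(d,d))@o for o,d in rs)
    p=np.linalg.solve(A,b);return p,[np.linalg.norm((np.eye(3)-np.outer(d,d))@(p-o)) for o,d in rs]
E
python3 - <<'E'
from h import *
np.set_printoptions(precision=4,suppress=True)
s=manip.get_state();I={n:cv2.imread(f'pics/{n}0.png') for n in ['scene','side','wrist']}
for c in HS:
    rs=[]
    for n in I:
        for ce,st,m in blobs(I[n],c):
            print(c,n,ce,st)
            if c=='yel':
                q=cv2.boxPoints(cv2.minAreaRect(cv2.findContours(m,0,2)[0][0]))
                print([onz(ray(n,p,s),.075)[:2] for p in q], onz(ray(n,ce,s),.075))
            else:
                if st[0]+st[2]<460 and 100<st[0]: rs.append(ray(n,ce,s)); print(onz(rs[-1],.103))
    if rs and c!='yel': print('TRI',c,tri(rs))
E
```

```text
red scene [295.1992 160.8711] [289 150  13  23 256]
[ 0.4968 -0.0371  0.103 ]
red side [262.976  212.9341] [256 199  15  29 334]
[ 0.4969 -0.0389  0.103 ]
red wrist [186.8662 230.9034] [170 215  34  33 725]
[ 0.4953 -0.0375  0.103 ]
TRI red (array([ 0.4962, -0.0375,  0.1026]), [np.float64(0.00040451274660833775), np.float64(0.0009616419499331509), np.float64(0.0010148587658625637)])
blue scene [572.5189 144.5613] [544 139  59  12 212]
blue scene [375.9412 169.7605] [370 159  13  23 238]
[0.5221 0.1108 0.103 ]
blue side [259.7363 163.3483] [254 152  12  23 201]
[0.522  0.1097 0.103 ]
blue wrist [193.9411  73.2084] [182  61  25  25 475]
[0.5148 0.1135 0.103 ]
TRI blue (array([0.5195, 0.1118, 0.1028]), [np.float64(0.0019969362198441498), np.float64(0.0028485665425631154), np.float64(0.004685861815141428)])
yel scene [426.2618 191.1518] [408 184  37  15 382]
[array([0.5599, 0.1666]), array([0.5343, 0.1725]), array([0.5457, 0.2395]), array([0.5709, 0.2325])] [0.5523 0.2036 0.075 ]
yel scene [425.7986 211.7986] [406 205  39  15 417]
[array([0.6066, 0.1582]), array([0.5804, 0.1643]), array([0.5917, 0.231 ]), array([0.6176, 0.2236])] [0.5983 0.1952 0.075 ]
yel side [287.7928 149.6306] [283 143  11  14 111]
[array([0.5899, 0.22  ]), array([0.6088, 0.2211]), array([0.5995, 0.1667]), array([0.5816, 0.1661])] [0.5949 0.1924 0.075 ]
yel side [266.5441 150.2794] [261 145  10  13  68]
[array([0.545 , 0.2285]), array([0.5623, 0.2269]), array([0.5539, 0.1751]), array([0.5376, 0.1768])] [0.5526 0.2053 0.075 ]
yel wrist [236.2604   7.795 ] [224   0  25  18 361]
[array([0.5342, 0.1762]), array([0.5373, 0.1964]), array([0.5589, 0.1892]), array([0.5557, 0.1693])] [0.5467 0.182  0.075 ]
yel wrist [283.0627  10.251 ] [270   0  27  25 510]
[array([0.5791, 0.1663]), array([0.5834, 0.1924]), array([0.6056, 0.1863]), array([0.6012, 0.1605])] [0.5929 0.1757 0.075 ]
```

servo_tool(plan=[-0.19,-0.64,0.2,0,0,0,-0.19,-0.64,0.2,0,0,0,-0.19,-0.64,0.3,0,0,0,-0.19,-0.64,0.4,0,0,0,-0.18,-0.65,0.4,0,0,0,0,0,0,0,0,0,0,0,0,0,0,0,0,0,0,0,0,0], claw=0, grip_force=40)

```text
time_s: 0.82
position: [0.4972, -0.0375, 0.1717]
tool_rot: [[-0.0, 1.0, 0.001], [1.0, 0.0, 0.0], [0.0, 0.001, -1.0]]
force: [0.4, 0.3, -0.2]
width: 1.002
finger_force: 0.0
```

Run:
```python
from h import *
np.set_printoptions(precision=4,suppress=True)
s=manip.get_state();print(s['time_s'],s['position'],s['tool_rot'])
ims={n:manip.camera(n)[:,:,::-1].copy() for n in ['scene','side','wrist']}
for n,im in ims.items():
    cv2.imwrite(f'pics/{n}1.png',im)
    for c in HS:
        for ce,st,m in blobs(im,c):
            print(n,c,ce,st,onz(ray(n,ce,s),.075 if c=='yel' else .103))
            if c=='yel':print([onz(ray(n,p,s),.075)[:2] for p in cv2.boxPoints(cv2.minAreaRect(cv2.findContours(m,0,2)[0][0]))])
```

```text
0.8167 [ 0.4972 -0.0375  0.1717] [[-0.0001  1.      0.0007]
 [ 1.      0.0001  0.    ]
 [ 0.      0.0007 -1.    ]]
scene red [295.2479 161.4959] [289 152  13  21 242] [ 0.4983 -0.037   0.103 ]
scene blue [572.7217 144.5283] [544 139  59  12 212] [0.4695 0.4915 0.103 ]
scene blue [375.9748 169.8277] [370 159  13  23 238] [0.5222 0.1108 0.103 ]
scene yel [426.3186 190.8532] [408 184  37  15 361] [0.5516 0.2038 0.075 ]
[array([0.5594, 0.1667]), array([0.5343, 0.1725]), array([0.5457, 0.2395]), array([0.5704, 0.2326])]
scene yel [426.119  211.5797] [407 205  38  15 395] [0.5979 0.1958 0.075 ]
[array([0.6048, 0.1599]), array([0.5802, 0.1659]), array([0.5921, 0.231 ]), array([0.6163, 0.224 ])]
side red [262.988 213.009] [256 199  15  29 332] [ 0.4969 -0.039   0.103 ]
side blue [259.755 163.31 ] [254 152  12  23 200] [0.522  0.1098 0.103 ]
side yel [266.4638 150.2174] [261 145  10  13  69] [0.5525 0.2056 0.075 ]
[array([0.545 , 0.2285]), array([0.5623, 0.2269]), array([0.5539, 0.1751]), array([0.5376, 0.1768])]
wrist red [314.534  217.4828] [ 299  194   33   46 1191] [ 0.4959 -0.0386  0.103 ]
wrist blue [355.1877   5.2157] [338   0  34  14 357] [0.5236 0.1126 0.103 ]
```

View pics/wrist1.png

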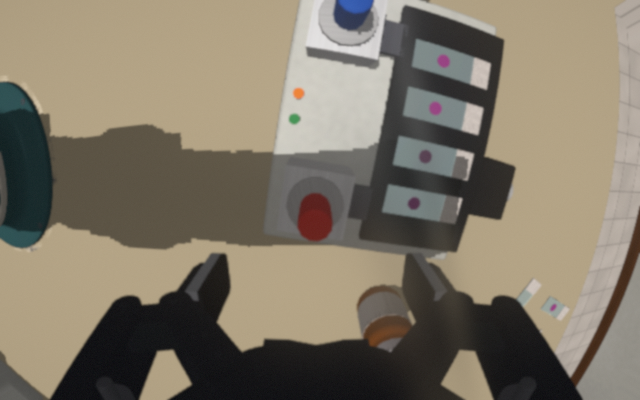

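The wrist view shows the red handle at (315,217), centred between the fingers, and the bottle is clear of them. The tool is within about 1 mm of the pin, so I go down and grip.

servo_tool(plan=[-0.01,-0.02,0.4,0,0,0,0,0,0.5,0,0,0,0,0,0.5,0,0,0,0,0,0.4,0,0,0,0,0,0.2,0,0,0,0,0,0,0,0,0,0,0,0,0,0,0])

```text
time_s: 1.55
position: [0.4961, -0.0379, 0.0915]
tool_rot: [[-0.0, 1.0, -0.0], [1.0, 0.0, -0.0], [-0.0, -0.0, -1.0]]
force: [1.0, 1.2, 0.7]
width: 1.001
finger_force: 0.0
```

servo_tool(plan=[0,0,0,0,0,0,0,0,0,0,0,0,0,0,0,0,0,0,0,0,0,0,0,0,0,0,0,0,0,0,0,0,0,0,0,0,0,0,0,0,0,0,0,0,0,0,0,0,0,0,0,0,0,0,0,0,0,0,0,0,0,0,0,0,0,0,0,0,0,0,0,0], claw=255, grip_force=40)

```text
time_s: 2.55
position: [0.496, -0.038, 0.0917]
tool_rot: [[-0.0, 1.0, 0.0], [1.0, 0.0, -0.0], [-0.0, 0.0, -1.0]]
force: [-1.6, -0.0, 6.4]
width: 0.269
finger_force: 38.8
```

servo_tool(plan=[0,0,-0.1,0,0,0,0,0,-0.2,0,0,0,0,0,-0.3,0,0,0,0,0,-0.3,0,0,0,0,0,-0.3,0,0,0,0,0,-0.4,0,0,0,0,0,-0.4,0,0,0,0,0,-0.4,0,0,0,0,0,-0.4,0,0,0,0,0,-0.2,0,0,0,0,0,0,0,0,0,0,0,0,0,0,0])

```text
time_s: 3.55
position: [0.4957, -0.038, 0.2112]
tool_rot: [[0.0, 1.0, 0.0], [1.0, -0.0, -0.0], [-0.0, 0.0, -1.0]]
force: [-0.7, 0.8, -1.5]
width: 0.268
finger_force: 39.3
```

Run:
```python
from h import *
np.set_printoptions(precision=4,suppress=True)
s=manip.get_state();print(s['position'],s['force'])
ims={n:manip.camera(n)[:,:,::-1].copy() for n in ['scene','side','wrist']}
rs=[]
for n,im in ims.items():
    cv2.imwrite(f'pics/{n}2.png',im)
    for ce,st,m in blobs(im,'red'): print(n,ce,st);rs.append(ray(n,ce,s))
print(tri(rs))
crop=[cv2.resize(ims['side'][100:300,180:400],(440,400)),cv2.resize(ims['wrist'][100:300,210:430],(440,400))]
cv2.imwrite('pics/c2.png',cv2.resize(np.hstack(crop),(800,364)))
```

```text
[ 0.4957 -0.038   0.2112] [-0.7003  0.8376 -1.462 ]
side [253.2128 143.3694] [244 127  19  34 517]
wrist [315.7763 273.0764] [ 288  232   56   80 3522]
(array([ 0.4957, -0.0395,  0.2224]), [np.float64(0.0004917709718282908), np.float64(0.0004917709718282918)])
```

View pics/c2.png

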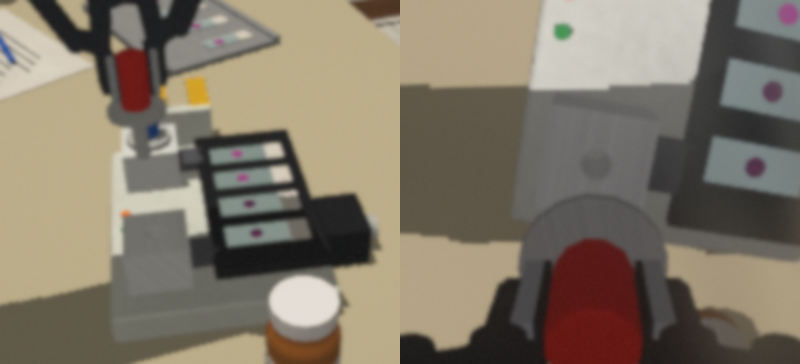

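The side and wrist crops show the red pin hanging upright in the grip, centred on the TCP, with its bore empty. Its shank bottom is at about 0.155 m, above the blue pin's top at 0.125 m. Now I carry it over the notch.

servo_tool(plan=[0.3,0.1,0,0,0,0,0.6,0.2,0,0,0,0,0.8,0.27,0,0,0,0,0.8,0.27,0,0,0,0,0.8,0.27,0,0,0,0,0.8,0.27,0,0,0,0,0.7,0.24,0,0,0,0,0.5,0.17,0,0,0,0,0.3,0.1,0,0,0,0,0.12,0.04,0,0,0,0,0,0,0,0,0,0,0,0,0,0,0,0])

```text
time_s: 4.7
position: [0.5729, 0.1894, 0.2109]
tool_rot: [[0.001, 1.0, -0.001], [1.0, -0.001, -0.001], [-0.001, -0.001, -1.0]]
force: [-0.3, -0.4, -1.6]
width: 0.267
finger_force: 39.3
```

servo_tool(plan=[0,0,0.3,0,0,0,0,0,0.5,0,0,0,0,0,0.5,0,0,0,0,0,0.3,0,0,0,0,0,0,0,0,0,0,0,0,0,0,0])

```text
time_s: 5.2
position: [0.5728, 0.1901, 0.147]
tool_rot: [[0.001, 1.0, -0.001], [1.0, -0.001, -0.0], [-0.0, -0.001, -1.0]]
force: [0.1, -0.2, -0.4]
width: 0.268
finger_force: 39.3
```

Run:
```python
from h import *
np.set_printoptions(precision=4,suppress=True)
s=manip.get_state();print(s['position'],s['force'])
ims={n:manip.camera(n)[:,:,::-1].copy() for n in ['scene','side','wrist']}
for n,im in ims.items():
    cv2.imwrite(f'pics/{n}3.png',im)
    for c in HS:
        for ce,st,m in blobs(im,c):
            print(n,c,ce,st,onz(ray(n,ce,s),.075 if c=='yel' else .103))
            if c=='yel':print([onz(ray(n,p,s),.075)[:2] for p in cv2.boxPoints(cv2.minAreaRect(cv2.findContours(m,0,2)[0][0]))])
crop=[cv2.resize(ims['scene'][120:270,340:490],(400,400)),cv2.resize(ims['wrist'][100:300,210:410],(400,400))]
cv2.imwrite('pics/c3.png',np.hstack(crop))
```

```text
[0.5728 0.1901 0.147 ] [ 0.1001 -0.1955 -0.4087]
scene red [425.3803 169.0704] [422 160   8  22  71] [0.5228 0.2014 0.103 ]
scene blue [572.519  144.5619] [544 139  59  12 210] [0.4696 0.4911 0.103 ]
scene blue [375.9958 169.9325] [370 159  13  23 237] [0.5225 0.1108 0.103 ]
scene yel [413.3784 189.9369] [408 184  13  12 111] [0.5489 0.1803 0.075 ]
[array([0.5348, 0.1723]), array([0.5354, 0.1947]), array([0.5608, 0.1907]), array([0.5603, 0.1687])]
scene yel [437.0985 193.9091] [427 188  18  11 132] [0.5592 0.2224 0.075 ]
[array([0.5451, 0.2062]), array([0.5459, 0.2376]), array([0.5687, 0.2333]), array([0.568 , 0.2024])]
scene yel [426.1221 212.2949] [407 205  38  15 434] [0.5994 0.1956 0.075 ]
[array([0.6071, 0.1595]), array([0.5812, 0.1655]), array([0.5919, 0.2309]), array([0.6174, 0.2237])]
side red [275.1623 113.7895] [270 103  11  23 228] [0.5996 0.3166 0.103 ]
side blue [259.9366 163.9659] [255 153  11  23 205] [0.5219 0.1074 0.103 ]
side yel [266.0149 149.5522] [261 145   9  13  67] [0.5522 0.2088 0.075 ]
[array([0.5464, 0.2324]), array([0.5625, 0.2263]), array([0.5513, 0.1759]), array([0.536 , 0.1816])]
side yel [287.7159 149.75  ] [283 144  10  13  88] [0.5946 0.192  0.075 ]
[array([0.591 , 0.2191]), array([0.6066, 0.2207]), array([0.598 , 0.1671]), array([0.5833, 0.1659])]
wrist red [315.6954 273.3962] [ 289  232   55   82 3592] [0.5723 0.1568 0.103 ]
wrist yel [282.7281 188.1267] [ 263  149   42   90 2273] [0.5487 0.21   0.075 ]
[array([0.5313, 0.1724]), array([0.5434, 0.2388]), array([0.5648, 0.2355]), array([0.5546, 0.169 ])]
wrist yel [344.699  193.2583] [332 160  27  67 960] [0.5931 0.2061 0.075 ]
[array([0.5837, 0.2302]), array([0.602 , 0.2304]), array([0.6038, 0.1809]), array([0.5844, 0.181 ])]
```

View pics/c3.png

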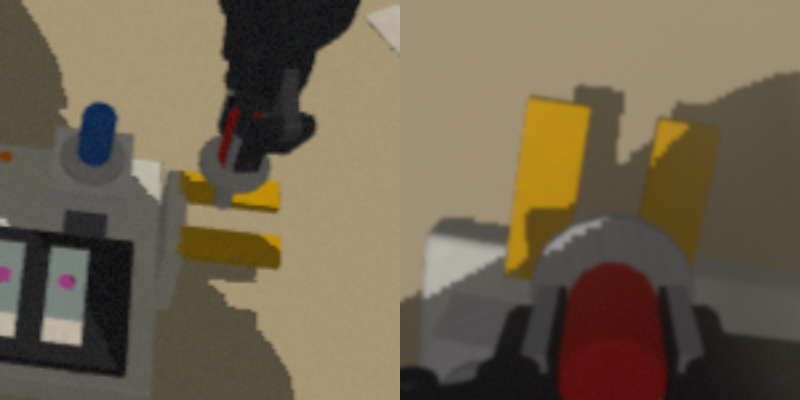

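The left crop (scene) shows the shank end just above the gap between the prongs. The right crop (wrist) shows the prongs running straight ahead on either side. The pin is about 3 mm short of the notch point along the notch and 1 mm off across it, so I correct that and lower.

servo_tool(plan=[0.08,-0.02,0,0,0,0,0,0,0.15,0,0,0,0,0,0.2,0,0,0,0,0,0.2,0,0,0,0,0,0.2,0,0,0,0,0,0.2,0,0,0,0,0,0.15,0,0,0,0,0,0.1,0,0,0,0,0,0,0,0,0,0,0,0,0,0,0])

```text
time_s: 6.18
position: [0.5722, 0.194, 0.0992]
tool_rot: [[0.0, 1.0, -0.0], [1.0, -0.0, -0.0], [-0.0, -0.0, -1.0]]
force: [0.2, -0.7, -0.0]
width: 0.27
finger_force: 39.3
```

servo_tool(plan=[0,0,0.05,0,0,0,0,0,0.05,0,0,0,0,0,0.05,0,0,0,0,0,0.02,0,0,0,0,0,0,0,0,0,0,0,0,0,0,0])

```text
time_s: 6.68
position: [0.5722, 0.194, 0.0925]
tool_rot: [[0.0, 1.0, -0.0], [1.0, -0.0, -0.0], [-0.0, -0.0, -1.0]]
force: [-0.1, 0.1, -1.1]
width: 0.269
finger_force: 39.3
```

servo_tool(plan=[0,0,0.02,0,0,0,0,0,0,0,0,0,0,0,0,0,0,0])

```text
time_s: 6.93
position: [0.5723, 0.1941, 0.0918]
tool_rot: [[-0.0, 1.0, 0.0], [1.0, 0.0, 0.0], [0.0, 0.0, -1.0]]
force: [-0.2, 0.9, 0.0]
width: 0.27
finger_force: 39.6
```

servo_tool(plan=[0,0,0.02,0,0,0,0,0,0,0,0,0,0,0,0,0,0,0])

```text
time_s: 7.18
position: [0.5723, 0.1941, 0.0917]
tool_rot: [[0.0, 1.0, 0.0], [1.0, -0.0, 0.0], [0.0, 0.0, -1.0]]
force: [-4.9, -1.1, 13.1]
width: 0.272
finger_force: 41.0
```

The collar is resting on the prongs at the expected height. I ease off and open.

servo_tool(plan=[0,0,-0.01,0,0,0,0,0,0,0,0,0])

```text
time_s: 7.35
position: [0.5723, 0.1941, 0.0917]
tool_rot: [[-0.0, 1.0, 0.0], [1.0, 0.0, 0.0], [0.0, 0.0, -1.0]]
force: [-2.0, -1.5, 7.8]
width: 0.267
finger_force: 40.1
```

servo_tool(plan=[0,0,0,0,0,0,0,0,0,0,0,0,0,0,0,0,0,0,0,0,0,0,0,0,0,0,0,0,0,0,0,0,0,0,0,0,0,0,0,0,0,0,0,0,0,0,0,0], claw=60)

```text
time_s: 8.02
position: [0.5722, 0.194, 0.0912]
tool_rot: [[0.0, 1.0, -0.0], [1.0, -0.0, -0.0], [-0.0, -0.0, -1.0]]
force: [0.2, 0.0, 0.4]
width: 0.764
finger_force: 0.0
```

servo_tool(plan=[0,0,-0.2,0,0,0,0,0,-0.4,0,0,0,0,0,-0.6,0,0,0,0,0,-0.6,0,0,0,0,0,-0.6,0,0,0,0,0,-0.4,0,0,0,0,0,0,0,0,0,0,0,0,0,0,0])

```text
time_s: 8.68
position: [0.5725, 0.1941, 0.2046]
tool_rot: [[0.0, 1.0, 0.002], [1.0, -0.0, 0.001], [0.001, 0.002, -1.0]]
force: [-0.3, -0.7, -0.8]
width: 0.767
finger_force: 0.0
```

Run:
```python
from h import *
np.set_printoptions(precision=4,suppress=True)
s=manip.get_state();print(s['position'],s['force'],s['time_s'])
ims={n:manip.camera(n)[:,:,::-1].copy() for n in ['scene','side','wrist']}
rs=[]
for n,im in ims.items():
    for c in ['red','blue']:
        for ce,st,m in blobs(im,c): print(n,c,ce,st,onz(ray(n,ce,s),.103))
crop=[cv2.resize(ims['scene'][120:270,340:490],(400,400)),cv2.resize(ims['wrist'][100:300,210:410],(400,400))]
cv2.imwrite('pics/c4.png',np.hstack(crop))
```

```text
[0.5725 0.1941 0.2046] [-0.3176 -0.7151 -0.7726] 8.6833
scene red [426.3088 190.8971] [419 180  16  23 272] [0.5727 0.1948 0.103 ]
scene blue [572.5256 144.586 ] [544 139  59  12 215] [0.4696 0.4911 0.103 ]
scene blue [375.9494 169.9198] [370 159  13  23 237] [0.5224 0.1107 0.103 ]
side red [276.0107 139.4439] [271 129  11  22 187] [0.572  0.1918 0.103 ]
side blue [259.9461 163.951 ] [255 153  11  23 204] [0.5219 0.1074 0.103 ]
wrist red [316.5609 203.4425] [303 185  28  38 879] [0.573  0.1936 0.103 ]
wrist blue [261.5645 289.799 ] [247 270  29  40 806] [0.5216 0.109  0.103 ]
```

View pics/c4.png

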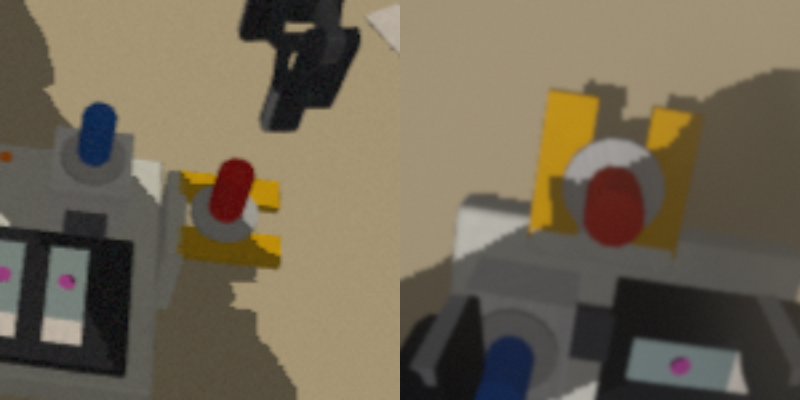

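Both crops show the pin upright in the notch, with its collar on both prongs near the closed end. The blue pin is still in its bore and the gripper is clear.

```bash
python3 -c "
from bench import manip
print(manip.hand_in())"
```

```text
the job is handed in; nothing more can be done
None
```

I drew the red pin, parked it upright by its collar well inside the notch and let go. The blue pin is still in its bore, the arm never came near the bottle, and I handed the job in at about 9 s (no verdict was returned).

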